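# Set a fragile clay beaker on the drying tray and slide it into the rack

## Task

Stand the unfired clay beaker upright on the drying tray while the tray is still out in front of the rack, let go, and then slide the tray into the drying rack until it is fully home against the back stop, with the beaker still standing on it. The clay is fragile: it cracks if it is gripped with more than about 15 N, dropped or tipped over. Leave the two tin cans and the jar where they are.

Things in the scene. Friction and masses are not known exactly. Their poses are not given: they have to be found in the camera images.
- beaker: Unfired clay beaker, plain terracotta, straight round wall: 56 mm outside diameter, 105 mm tall, wall 4 mm, open at the top, 70 to 130 g; stands upright on the work surface. Fragile: grip it with at most 15 N (on each finger pad). Origin at the centre of its underside, z up.
- tray: Loose plywood drying tray, 0.45 kg, flat on the work surface. Pan 150 (x) by 120 mm (y), floor 6 mm thick, rim 5 mm wide rising to 18 mm above the surface (inside 140 by 110 mm). Origin at the centre of the pan's underside; +x is the end that goes into the rack first. A 40 mm wide, 6 mm thick tongue runs from the -x end to x = -165 mm and carries the upright grip.
- tray_grip (a point): Top centre of the tray's upright wooden grip: at x = -140, y = 0, z = 72 mm in the tray's frame. The grip is a block 45 mm long (tray x), 14 mm thick (tray y), from 6 to 72 mm height; pinch it from above across its thickness. Same axes as the tray.
- rack: Metal drying rack fixed to the table. Origin on the work surface, where the tray's origin lies when the tray is fully home; +x is the direction in which the tray slides in (tray x along rack x). Two side guides 30 mm high, 132 mm apart inside, from x = -85 to +85 mm; 30 mm high back stop with its face at x = +75 mm.
- rack_mouth (a point): Middle of the rack's open mouth, on the work surface at x = -85 mm in the rack's frame, same axes as the rack. Flared lips, 30 mm high, widen the mouth from 132 mm here to about 165 mm at 37 mm further out (-x). An open wire shelf on thin legs stands over the rack: 165 to 174 mm high, x = -74 to +79, y = -82 to +82 mm in the rack frame.
- tall_can: Bystander: ribbed tin can, 75 mm diameter, 95 mm tall. Origin at the centre of its underside.
- squat_can: Bystander: ribbed tin can, 85 mm diameter, 60 mm tall. Origin at the centre of its underside.
- jar: Bystander: jar with a red cap, 68 mm diameter, 85 mm tall. Origin at the centre of its underside.
There are look-alikes about, which are no part of the job. Leave any blue look-alike of the beaker alone.

How it is judged (in metres and radians):
On the way:
1. the beaker stands upright on the tray, released, while the tray is still outside the rack (z of beaker in the frame of tray between 0.002 and 0.011 m and x of beaker in the frame of tray between -0.06 and 0.06 m and y of beaker in the frame of tray between -0.045 and 0.045 m and angle between beaker's own z axis and vertical below 0.12 rad and contact force between beaker and the fingers below 0.1 N and x of tray in the frame of rack below -0.15 m), for 0.2 s.
At the end, for the whole second after the job is handed in: The tray lies flat in the rack, within 8 mm of its home position against the back stop and in line with the guides, and the beaker stands upright on the tray's floor (leaning less than 0.12 rad) inside its rim; both are released and at rest (z of beaker in the frame of tray between 0.002 and 0.011 m and x of beaker in the frame of tray between -0.06 and 0.06 m and y of beaker in the frame of tray between -0.045 and 0.045 m and angle between beaker's own z axis and vertical below 0.12 rad and x of tray in the frame of rack between -0.008 and 0.008 m and y of tray in the frame of rack between -0.012 and 0.012 m and height (world z) of tray below 0.006 m and angle between the x axis of tray and the x axis of rack, either way round below 0.12 rad and angle between tray's own z axis and vertical below 0.05 rad and linear speed of each of beaker, tray below 0.02 m/s); the robot touches nothing.
It fails at once if the beaker is gripped with more than 15 N (each of the two fingers; 33 N both together) (contact force between beaker and the fingers above 33 N).
It fails at once if the beaker is dropped (falls free of the fingers at over 0.6 m/s, about 2 cm) (contact force between beaker and the fingers below 0.05 N and linear speed of beaker above 0.6 m/s).
It fails at once if the beaker is tipped by more than 0.6 rad (angle between beaker's own z axis and vertical above 0.6 rad).
It fails at once if a tin can or the jar is moved by more than 30 mm (distance of any of tall_can, squat_can, jar from where it was at the start of the episode above 0.03 m).
It also fails if it takes over 67 s, if anything falls off the work surface, if the arm or the gripper's body presses on something with over 40 N, if the wrist force passes 120 N, or if a joint passes its speed limit or range.

## Robot

A 6-joint arm with a two-finger parallel gripper is mounted at the origin on the work surface. World frame = base frame: x ahead of the robot, y to its left, z up, the work surface at z = 0. Lengths are in mm, angles in rad, forces in N, time in s.
With the tool pointing down it reaches from about 400 to 925 mm from the base axis. Payload 12.5 kg.
Tool frame: the origin (TCP) lies midway between the tips of the shut fingers; the grasp point (between the pads) lies 19 mm behind it (ctrl.pinch_z is the distance from the TCP to the grasp point, in mm); z points along the fingers, y is the line along which they close (so a half turn about z gives the same grasp; the last joint's range is limited). The gripper opens to 95 mm and grips with 3 to 60 N. Pads are 20 mm wide; open, the fingers measure 119 mm over their backs; the gripper's body (75 mm by 180 mm) begins 59 mm behind the grasp point.
Start: joints at [1.133, 0.491, 1.559, -0, 1.092, -0.106], TCP at [203.575, 590.935, 214.661] pointing down, gripper open.
Joint ranges: [-3.1, 3.1], [-0.84, 2.19], [0.05, 2.79], [-1.13, 4.28], [0.06, 2.93], [-2.69, 2.69]. Speed limits (rad/s): [2.22, 2.22, 2.79, 3.14, 3.14, 3.14].

## Interface

Orientations are given as a rotation vector (axis times angle).
In Python, from plant import ctrl gives the robot as it stands.
- The arm moves only by the tool jog_arm, never from a script. Its argument "motion" is a list that holds one entry, the list of rows, each a list of 7 numbers: the shift along the world's x, y, z normalised to -1 to 1, where 1 is 0.2 m, then the turn, a rotation vector about the world's x, y, z normalised to -1 to 1, where 1 is 30 degrees, then the opening, from 0 (shut) to 1 (fully open). A call has 1 to 5 rows; each row shifts and turns the commanded pose from where the row before left it; what a row does not reach is not made up. A row lasts 1/12 s, in which the tool goes at most 41.7 mm and 7.16 degrees, less where a joint would pass 70% of its speed; a pose out of reach is approached as far as the arm can. A call with a number of a shift or a turn outside -1 to 1 is refused whole. A call with a gripper value outside its range is refused whole. The fingers move at their own pace and stop on an object; "squeeze" is the grip in N (left out, the last holds). Time passes only in rows, so rows that do not move let the fingers close. It gives the time, the measured TCP pose, the force, the opening and the grip force at its end, in the units of the state.
- ctrl.state(): the state, without advancing time (a new reading comes with each control period).
- ctrl.capture(name): name is "scene" or "side" or "wrist"; returns the picture (400x640x3 uint8, red, green, blue); there is no depth.
- ctrl.camera_info(name): a dict with "fx", "fy", "cx", "cy" (pixels), "extrinsics" (4x4, takes a point from camera to world coordinates). Camera axes: x right, y down, z forward; pixel columns grow to the right and rows downward; lengths in mm; the calibration is good to about 2 mm. A picture is of the moment at which its call begins: read the wrist's pose just before it. camera_info takes no time and is no camera call; for the wrist camera it gives the pose at the moment of the call.
- ctrl.job_done(): hands the job in; it is judged then, once.
The state is a dict: "clock": time; "joint_pos": joint angles; "joint_velocities": joint speeds; "effort": joint torques, N m; "tool_pos": TCP position; "ee_rot": TCP orientation; "contact_force": force on the tool from outside, world axes, zero at the start; "ft_torque": the same for the moment, N m; "width": finger opening in mm; "gripper_force": force on a finger pad.
Only numpy, scipy, OpenCV 4.12 (cv2) and the standard library are available. Lean on these libraries where they do the work, as an engineer would, in place of code of your own. Each camera call takes 0.05 s, during which the arm holds its last target. There are 200 camera calls.

## Working session

There is one attempt and no reset: what is moved stays moved. The work goes in short steps, Python scripts to look and compute and a tool call to move; the robot and the scene stay as the last step left them, time stands still between calls to the robot, and variables do not carry over. Pictures are saved under pics/ and viewed, at most 10 in all, crops included, and the job is handed in when it is done.

Besides the shell and the picture viewer there is one more tool, called after "Emit:" as name(argument=value, ...) on one line, values as JSON. jog_arm: Moves the arm, as the interface text tells. Its arguments: {"type":"object","properties":{"motion":{"type":"array","items":{"type":"array","items":{"type":"array","items":{"type":"number","minimum":-1,"maximum":1}}}},"squeeze":{"type":"number"}},"required":["motion"]}

```bash
mkdir -p pics; python3 - <<'E'
from plant import ctrl
import cv2
for n in("scene","side"):
    cv2.imwrite(f"pics/{n}0.png",ctrl.capture(n)[:,:,::-1]); c=ctrl.camera_info(n); print(n,c["fx"],c["cx"],c["cy"],c["extrinsics"])
print(ctrl.state())
E
```

```text
scene 481.3476215504309 329.4024410034436 201.84786381011335 [[-8.45536892e-01  4.18550669e-01 -3.31485599e-01  9.72104907e+02]
 [ 5.33909867e-01  6.59618819e-01 -5.29002143e-01  5.24666403e+02]
 [-2.76006183e-03 -6.24274260e-01 -7.81200378e-01  9.84335646e+02]
 [ 0.00000000e+00  0.00000000e+00  0.00000000e+00  1.00000000e+00]]
side 466.4628462736048 324.5469118341141 197.0273237719416 [[ 9.96502526e-01 -5.54797397e-02  6.24877185e-02  4.82477993e+02]
 [-8.29755995e-02 -7.45443870e-01  6.61383767e-01 -9.41693953e+02]
 [ 9.88768749e-03 -6.64255550e-01 -7.47440164e-01  1.02824106e+03]
 [ 0.00000000e+00  0.00000000e+00  0.00000000e+00  1.00000000e+00]]
{'clock': 0.1, 'joint_pos': array([ 1.13339892e+00,  4.91500659e-01,  1.55937596e+00,  5.56374176e-06,
        1.09168345e+00, -1.05607240e-01]), 'joint_velocities': array([-0.00013378, -0.00180717, -0.00107318, -0.00026626,  0.00067944,
        0.00053137]), 'effort': array([ 2.44668408e-03, -6.13624549e+01, -2.58604306e+01,  6.94033178e-02,
        4.71146323e-02, -7.51964149e-05]), 'tool_pos': array([203.4797129 , 590.73357676, 214.1236439 ]), 'ee_rot': array([-5.18747802e-01, -3.09819997e+00,  1.46174641e-03]), 'contact_force': array([0.31072893, 0.05544159, 0.03448706]), 'ft_torque': array([-0.02098697, -0.00624076,  0.01091745]), 'gripper_force': 0.0, 'width': 95.13989521714291}
```

View pics/scene0.png

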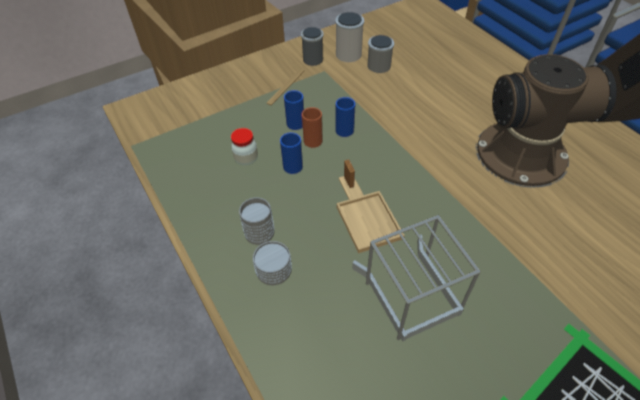

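View pics/side0.png

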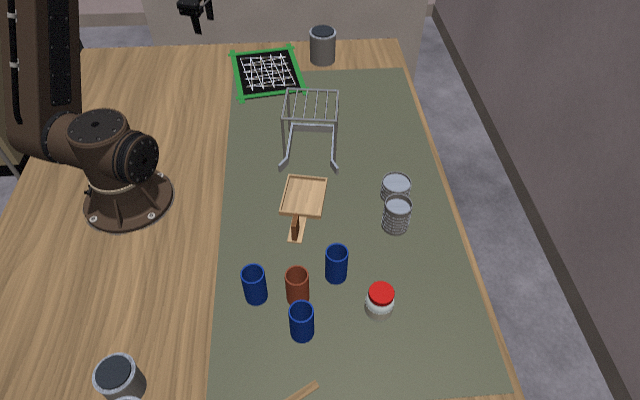

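The scene view shows the terracotta beaker at (312,127) among three blue ones, the tray at (368,220), its grip at (349,172), and the rack at (422,275). In the side view the beaker is at (297,285), the tray at (303,197), the grip top at (295,222), and the rack at (310,125). I'll enlarge both for accurate pixels.

```bash
python3 - <<'E'
import cv2
for n,(x,y,w,h,s) in {"scene":(270,85,220,255,2.34),"side":(230,80,130,270,2.2)}.items():
    if n=="scene": s=2.3
    im=cv2.imread(f"pics/{n}0.png")[y:y+h,x:x+w]
    im=cv2.resize(im,None,fx=s,fy=s,interpolation=cv2.INTER_CUBIC)
    for u in range((x+19)//20*20,x+w,20):
        cv2.line(im,(int((u-x)*s),0),(int((u-x)*s),6),(0,255,255),1);cv2.putText(im,str(u),(int((u-x)*s)-10,16),0,.35,(0,255,255),1)
    for v in range((y+19)//20*20,y+h,20):
        cv2.line(im,(0,int((v-y)*s)),(6,int((v-y)*s)),(0,255,255),1);cv2.putText(im,str(v),(8,int((v-y)*s)+4),0,.35,(0,255,255),1)
    n=="scene"and cv2.imwrite("pics/a.png",im) or cv2.imwrite("pics/b.png",im)
a,b=cv2.imread("pics/a.png"),cv2.imread("pics/b.png")
b=cv2.copyMakeBorder(b,0,max(0,len(a)-len(b)),0,0,0)[:len(a)] if len(b)<=len(a) else b[:len(a)]
a=cv2.copyMakeBorder(a,0,len(b)-len(a),0,0,0) if len(a)<len(b) else a
o=cv2.hconcat([a,b]);print(o.shape);cv2.imwrite("pics/crop0.png",o[:600,:800])
E
```

```text
(586, 792, 3)
```

View pics/crop0.png

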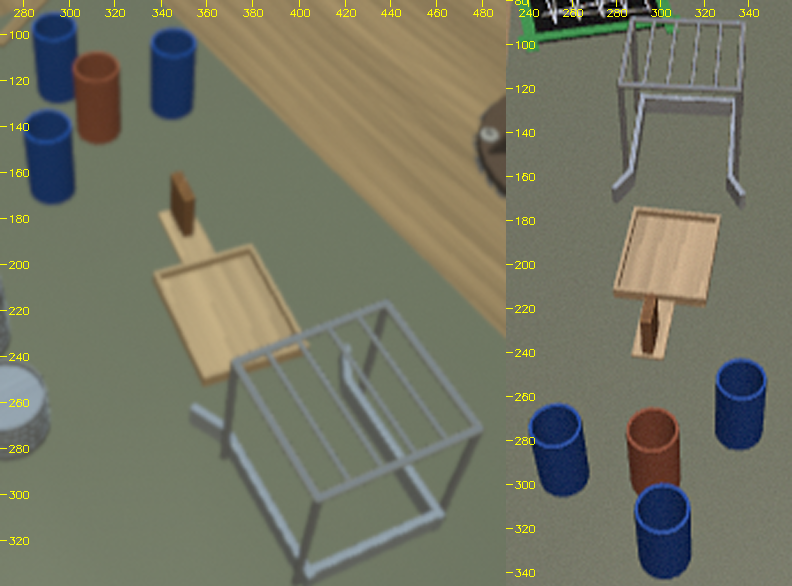

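The crop shows the tray rim corners, the shelf corners and the beaker rim ellipse clearly. In the crop the beaker rim centre is at (97,68) in the scene half and (653,430) in the side half. I'll triangulate these points.

```bash
cat > h.py <<'E'
import numpy as np, cv2
from scipy.optimize import least_squares
from plant import ctrl
C={n:ctrl.camera_info(n) for n in("scene","side")}
def P(c):
    T=np.linalg.inv(c["extrinsics"]);K=np.array([[c["fx"],0,c["cx"]],[0,c["fy"],c["cy"]],[0,0,1]]);return K@T[:3]
def proj(c,X):
    q=P(c)@np.append(X,1);return q[:2]/q[2]
def tri(ca,a,cb,b):
    X=cv2.triangulatePoints(P(ca),P(cb),np.float64(a).reshape(2,1),np.float64(b).reshape(2,1)).ravel();return X[:3]/X[3]
def onz(c,uv,z):
    E=c["extrinsics"];d=E[:3,:3]@[(uv[0]-c["cx"])/c["fx"],(uv[1]-c["cy"])/c["fy"],1];o=E[:3,3];return o+d*(z-o[2])/d[2]
E
python3 - <<'E'
from h import *
a=lambda p:(p[0]/2.3+270,p[1]/2.3+85)
b=lambda p:((p[0]-506)/2.2+230,p[1]/2.2+80)
F=dict(beaker=((97,68),(653,430)),trayNR=((153,273),(706,297)),trayNL=((252,244),(614,290)),trayFR=((205,376),(720,214)),trayFL=((309,345),(634,207)),
rNR=((233,359),(745,90)),rNL=((386,303),(620,88)),rFL=((482,430),(631,18)),rFR=((317,500),(743,20)),
blueA=((48,125),(663,505)),blueB=((173,42),(556,426)),blueC=((55,27),(741,380)))
for k,(p,q) in F.items(): 
    X=tri(C["scene"],a(p),C["side"],b(q)); print(k,X.round(1))
def fit(local,keys):
    def r(v):
        c,s=np.cos(v[2]),np.sin(v[2]);o=[]
        for (x,y,z),k in zip(local,keys):
            X=[v[0]+c*x-s*y,v[1]+s*x+c*y,z+v[3]]
            o+=list(proj(C["scene"],X)-a(F[k][0]))+list(proj(C["side"],X)-b(F[k][1]))
        return o
    s=least_squares(r,[480,0,1.5,0],x_scale=[10,10,.1,10],loss="soft_l1");return s.x.round(3),np.round(s.fun,1)
print("tray",fit([(-75,-60,18),(-75,60,18),(75,-60,18),(75,60,18)],["trayNR","trayNL","trayFR","trayFL"]))
print("rack",fit([(-74,-82,174),(-74,82,174),(79,82,174),(79,-82,174)],["rNR","rNL","rFL","rFR"]))
for n,u in(("jar",(242,137)),("tall",(256,211)),("squat",(272,262))): print(n,onz(C["scene"],u,{"jar":85,"tall":95,"squat":60}[n]))
E
```

```text
beaker [ 474.8 -358.   101.5]
trayNR [ 550.7 -114.4   18.7]
trayNL [432.9 -91.2  16.2]
trayFR [580.3  29.5  20.2]
trayFL [463.8  54.7  16.9]
rNR [614.7 106.  173.1]
rNL [454.5 128.2 166.7]
rFL [474.5 276.3 170.5]
rFR [632.1 254.5 174.1]
blueA [ 503.3 -399.4   -1.8]
blueB [ 373.6 -346.7  103.8]
blueC [ 547.8 -355.8  191.3]
tray (array([ 5.06873e+02, -3.02170e+01,  1.36700e+00, -1.36000e-01]), array([-0.4, -0.1, -0.2,  0.5, -0.7, -0.2, -0.6, -0.5, -0.3,  1.3, -0.3,
        0. , -0.1,  0. , -0.5, -0.5]))
rack (array([543.237, 188.323,   1.44 ,  -2.99 ]), array([-2.5,  0.6, -1.3,  0.4, -0.3, -2.1, -1.4, -0.9,  1.1, -0.2, -0.9,
       -0.4, -0.5,  1.9,  1. ,  0.6]))
jar [ 669.55933158 -398.18886283   85.        ]
tall [ 753.78074221 -146.14041936   95.        ]
squat [780.16629664 -24.45948801  60.        ]
```

```bash
python3 - <<'E'
from h import *
a=lambda p:(p[0]/2.3+270,p[1]/2.3+85)
b=lambda p:((p[0]-506)/2.2+230,p[1]/2.2+80)
B=np.array([475,-358])
for k,p,q in(("A",(48,125),(741,380)),("B",(173,42),(556,426)),("C",(55,27),(663,505)),("b",(97,68),(653,430))):
    X=tri(C["scene"],a(p),C["side"],b(q));d=X[:2]-B;print(k,X.round(1),np.hypot(*d).round(),np.degrees(np.arctan2(d[1],d[0])).round())
# rack base: back stop top corners/guides z=30, mouth
for n,p in(("guideL_mouth",(345,382)),("backL",(440,513)),("backR",(305,575)),("guideR_mouth",(228,437)),("lipR",(193,406)),("lipL",(347,350))):
    print(n,onz(C["scene"],a(p),30).round(1))
for n,p in(("backL",(641,98)),("backR",(735,98)),("mouthL",(633,170)),("mouthR",(731,178)),("lipL",(614,188)),("lipR",(742,197))):
    print("side",n,onz(C["side"],b(p),30).round(1))
E
```

```text
A [ 573.  -303.1  103.3] 112.0 29.0
B [ 373.6 -346.7  103.8] 102.0 174.0
C [ 481.1 -447.4  104.8] 90.0 -86.0
b [ 474.8 -358.   101.5] 0.0 -173.0
guideL_mouth [466.7 117.2  30. ]
backL [483.5 278.6  30. ]
backR [627.8 259.3  30. ]
guideR_mouth [604.4 105.7  30. ]
lipR [613.5  57.9  30. ]
lipL [440.   87.4  30. ]
side backL [482.8 270.4  30. ]
side backR [624.3 260.4  30. ]
side mouthL [466.  114.1  30. ]
side mouthR [602.   87.9  30. ]
side lipL [438.7  79.9  30. ]
side lipR [613.5  49.5  30. ]
```

Emit:
jog_arm(motion=[[[0.098,-0.175,0,0,0,-0.233,1],[0.098,-0.175,0,0,0,-0.233,1],[0.098,-0.175,0,0,0,-0.233,1],[0.098,-0.175,0,0,0,-0.233,1],[0.098,-0.175,0,0,0,-0.233,1]]], squeeze=8)

```text
clock: 0.52
tool_pos: [301.9, 414.2, 214.4]
ee_rot: [-1.433, -2.796, 0.001]
contact_force: [0.2, 0.5, 0.5]
width: 94.7
gripper_force: 0.0
```

Emit:
jog_arm(motion=[[[0.098,-0.175,0,0,0,-0.233,1],[0.098,-0.175,0,0,0,-0.233,1],[0.098,-0.175,0,0,0,-0.233,1],[0.098,-0.175,0,0,0,-0.233,1],[0.098,-0.175,0,0,0,-0.233,1]]])

```text
clock: 0.93
tool_pos: [400.0, 239.1, 214.6]
ee_rot: [2.207, 2.236, -0.0]
contact_force: [0.5, 0.1, -0.1]
width: 95.1
gripper_force: 0.0
```

Emit:
jog_arm(motion=[[[0.025,-0.2,0,0,0,-0.233,1],[0.025,-0.2,0,0,0,-0.233,1],[0.025,-0.2,0,0,0,-0.233,1],[0.025,-0.2,0,0,0,-0.233,1],[0.025,-0.2,0,0,0,-0.233,1]]])

```text
clock: 1.35
tool_pos: [424.3, 39.0, 214.7]
ee_rot: [2.776, 1.47, -0.0]
contact_force: [1.6, 0.2, 0.6]
width: 95.1
gripper_force: 0.0
```

Emit:
jog_arm(motion=[[[0.025,-0.2,0,0,0,0,1],[0.025,-0.2,0,0,0,0,1],[0.025,-0.2,0,0,0,0,1],[0.025,-0.2,0,0,0,0,1],[0.025,-0.2,0,0,0,0,1]]])

```text
clock: 1.77
tool_pos: [449.2, -161.2, 214.6]
ee_rot: [-2.772, -1.478, -0.0]
contact_force: [0.8, 0.3, -0.1]
width: 94.7
gripper_force: 0.0
```

```bash
python3 - <<'E'
from h import *
w=ctrl.camera_info("wrist");im=ctrl.capture("wrist");cv2.imwrite("pics/w1.png",im[:,:,::-1]);np.save("w1.npy",w,allow_pickle=True)
print(ctrl.state()["tool_pos"],w["extrinsics"].round(2),w["fx"])
for X in([475,-358,105],[479,-167,72]): print(proj(w,X))
E
```

```text
[ 450.73862992 -166.80730315  214.57246393] [[ 8.3000e-01 -5.4000e-01 -1.4000e-01  4.8849e+02]
 [-5.6000e-01 -8.0000e-01 -2.2000e-01 -1.0098e+02]
 [ 0.0000e+00  2.6000e-01 -9.7000e-01  3.8480e+02]
 [ 0.0000e+00  0.0000e+00  0.0000e+00  1.0000e+00]] 307.0914813210784
[439.03587752 333.12595575]
[342.94437423 179.00291102]
```

View pics/w1.png

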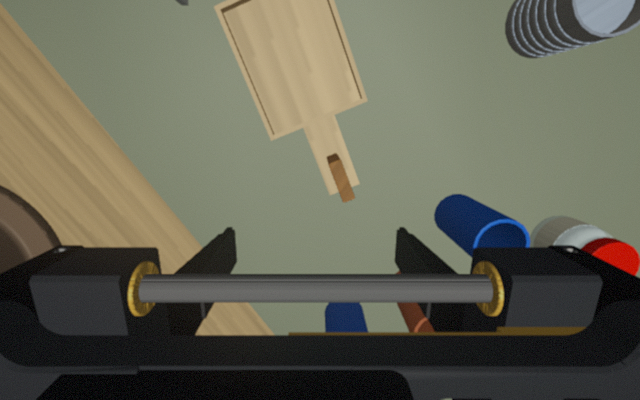

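The wrist view shows the grip top at about (343,180), where my estimate predicted it. The beaker rim is partly hidden near (420,320). Next I move over the beaker.

Emit:
jog_arm(motion=[[[0.024,-0.191,0,0,0,0,1],[0.024,-0.191,0,0,0,0,1],[0.024,-0.191,0,0,0,0,1],[0.024,-0.191,0,0,0,0,1],[0.024,-0.191,0,0,0,0,1]]])

```text
clock: 2.23
tool_pos: [473.4, -351.9, 214.4]
ee_rot: [-2.772, -1.478, 0.0]
contact_force: [1.0, 0.2, 0.8]
width: 95.2
gripper_force: 0.0
```

Emit:
jog_arm(motion=[[[0,0,-0.15,0,0,0,1],[0,0,-0.15,0,0,0,1],[0,0,-0.1,0,0,0,1],[0,0,0,0,0,0,1]]])

```text
clock: 2.57
tool_pos: [472.0, -349.0, 130.5]
ee_rot: [-2.767, -1.474, 0.004]
contact_force: [0.2, -0.3, -1.7]
width: 95.1
gripper_force: 0.0
```

```bash
python3 - <<'E'
from h import *
o=[]
for n in("wrist","scene"):
    c=ctrl.camera_info(n);im=ctrl.capture(n)[:,:,::-1].copy()
    s=ctrl.state()["tool_pos"];X=[475,-358,105];print(n,s,proj(c,X))
    if n=="scene": im=cv2.resize(im[60:200,220:420],(800-0,560))[:,:400+0] if 0 else cv2.resize(im[60:200,230:400],(486,400))
    o.append(im if n=="scene" else im[:, :] )
o[0]=cv2.resize(o[0],(300,188));o[0]=cv2.copyMakeBorder(o[0],0,212,0,0,0)
cv2.imwrite("pics/p2.png",cv2.hconcat(o))
E
```

```text
wrist [ 472.86926826 -349.48848254  132.96982916] [327.82909482 237.05070081]
scene [ 473.59969534 -349.97739072  134.6653623 ] [311.69238302 113.75143869]
```

View pics/p2.png

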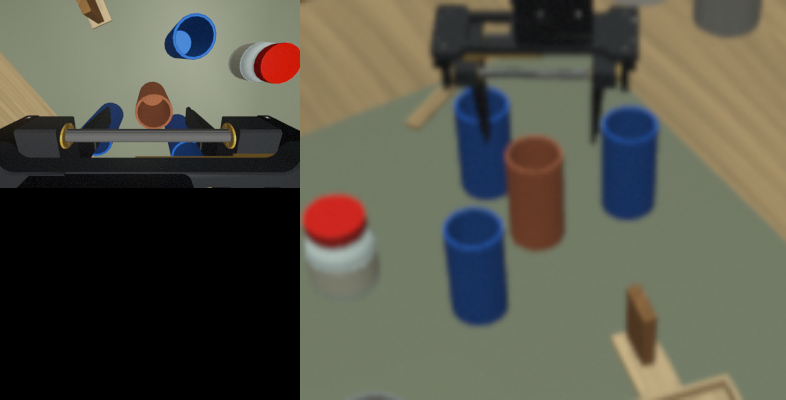

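The wrist view has the beaker rim centre at about (328,235) in full-image pixels, against a prediction of (328,237). The fingers straddle it clear of the blue ones. I'll go down and close gently.

Emit:
jog_arm(motion=[[[0.008,-0.04,0,0,0,0,1],[0,0,-0.1,0,0,0,1],[0,0,-0.1,0,0,0,1],[0,0,-0.1,0,0,0,1],[0,0,-0.09,0,0,0,1]]])

```text
clock: 3.08
tool_pos: [476.0, -359.1, 57.5]
ee_rot: [2.769, 1.477, 0.002]
contact_force: [0.1, -0.3, 0.1]
width: 95.1
gripper_force: 0.0
```

Emit:
jog_arm(motion=[[[0,0,0,0,0,0,0.6],[0,0,0,0,0,0,0.5],[0,0,0,0,0,0,0.5],[0,0,0,0,0,0,0.5],[0,0,0,0,0,0,0.5]]], squeeze=7)

```text
clock: 3.5
tool_pos: [475.7, -358.5, 58.1]
ee_rot: [2.77, 1.477, 0.001]
contact_force: [-0.1, 0.2, -0.1]
width: 67.6
gripper_force: 0.0
```

Emit:
jog_arm(motion=[[[0,0,0,0,0,0,0.5],[0,0,0,0,0,0,0.5],[0,0,0,0,0,0,0.5],[0,0,0,0,0,0,0.5],[0,0,0,0,0,0,0.5]]])

```text
clock: 3.92
tool_pos: [475.5, -358.4, 57.2]
ee_rot: [2.771, 1.478, 0.001]
contact_force: [0.4, -0.8, 5.6]
width: 56.0
gripper_force: 7.0
```

Emit:
jog_arm(motion=[[[0,0,0,0,0,0,0.5],[0,0,0,0,0,0,0.5],[0,0,0,0,0,0,0.5],[0,0,0,0,0,0,0.5],[0,0,0,0,0,0,0.5]]])

```text
clock: 4.33
tool_pos: [475.5, -358.4, 57.2]
ee_rot: [2.771, 1.478, 0.001]
contact_force: [0.7, -0.7, 6.7]
width: 56.2
gripper_force: 7.0
```

Gripped at 7 N with a width of 56 mm, as expected. Now I lift.

Emit:
jog_arm(motion=[[[0,0,0.02,0,0,0,0.5],[0,0,0.06,0,0,0,0.5],[0,0,0.1,0,0,0,0.5],[0,0,0.1,0,0,0,0.5],[0,0,0.1,0,0,0,0.5]]], squeeze=9)

```text
clock: 4.75
tool_pos: [475.0, -357.9, 134.1]
ee_rot: [-2.772, -1.478, 0.0]
contact_force: [0.3, 0.0, -0.6]
width: 55.7
gripper_force: 9.0
```

Emit:
jog_arm(motion=[[[0,0,0.1,0,0,0,0.5],[0,0,0.08,0,0,0,0.5],[0,0,0.04,0,0,0,0.5],[0,0,0,0,0,0,0.5]]])

```text
clock: 5.08
tool_pos: [475.5, -358.4, 178.8]
ee_rot: [2.769, 1.477, 0.002]
contact_force: [0.5, -0.3, -0.9]
width: 56.2
gripper_force: 9.0
```

Emit:
jog_arm(motion=[[[0.011,0.05,0,0,0,0.05,0.5],[0.011,0.1,0,0,0,0.1,0.5],[0.011,0.12,0,0,0,0.1,0.5],[0.011,0.14,0,0,0,0.1,0.5],[0.011,0.14,0,0,0,0.1,0.5]]])

```text
clock: 5.5
tool_pos: [485.5, -246.1, 175.3]
ee_rot: [-2.574, -1.797, 0.001]
contact_force: [0.7, 1.0, -0.0]
width: 56.1
gripper_force: 9.0
```

Emit:
jog_arm(motion=[[[0.011,0.14,0,0,0,0.1,0.5],[0.011,0.14,0,0,0,0.1,0.5],[0.011,0.14,0,0,0,0.1,0.5],[0.011,0.14,0,0,0,0,0.5],[0.011,0.14,0,0,0,0,0.5]]])

```text
clock: 5.92
tool_pos: [496.3, -105.9, 175.5]
ee_rot: [-2.427, -1.992, 0.002]
contact_force: [0.2, 1.0, -1.1]
width: 55.9
gripper_force: 9.0
```

Emit:
jog_arm(motion=[[[0.011,0.14,0,0,0,0,0.5],[0.011,0.12,0,0,0,0,0.5],[0.011,0.08,0,0,0,0,0.5],[0.011,0.05,0,0,0,0,0.5],[0,0,0,0,0,0,0.5]]])

```text
clock: 6.33
tool_pos: [505.6, -28.2, 175.9]
ee_rot: [-2.427, -1.993, 0.001]
contact_force: [-0.7, 0.8, -0.3]
width: 56.2
gripper_force: 9.0
```

Emit:
jog_arm(motion=[[[0,0,-0.05,0,0,0,0.5],[0,0,-0.08,0,0,0,0.5],[0,0,-0.08,0,0,0,0.5],[0,0,-0.05,0,0,0,0.5],[0,0,0,0,0,0,0.5]]])

```text
clock: 6.75
tool_pos: [504.8, -30.8, 122.3]
ee_rot: [-2.429, -1.988, 0.004]
contact_force: [1.1, 0.3, -1.4]
width: 55.7
gripper_force: 9.0
```

```bash
python3 - <<'E'
from h import *
o=[]
for n,(x,y,w,h) in(("scene",(310,70,200,280)),("side",(240,60,140,240))):
    im=ctrl.capture(n)[y:y+h,x:x+w,::-1];o.append(cv2.resize(im,None,fx=560/h,fy=560/h))
o=cv2.hconcat(o);print(o.shape,ctrl.state());cv2.imwrite("pics/p3.png",o)
E
```

```text
(560, 727, 3) {'clock': 6.85, 'joint_pos': array([-1.90879718e-01,  4.46884437e-01,  1.94308952e+00, -8.11923409e-05,
        7.52593720e-01,  8.18557720e-03]), 'joint_velocities': array([ 5.28177269e-03, -2.02824537e-02, -1.15688182e-02,  8.84199393e-05,
        4.57827583e-03,  1.17783528e-03]), 'effort': array([-9.47530568e-02, -5.02089679e+01, -1.81857061e+01,  5.06937155e-02,
       -5.38607163e-02, -1.08783779e-02]), 'tool_pos': array([505.85074067, -30.64300795, 124.30924725]), 'ee_rot': array([-2.43057634e+00, -1.98932561e+00,  1.04640565e-03]), 'contact_force': array([ 0.22712677, -0.41756686, -0.77244555]), 'ft_torque': array([-0.07727543,  0.02608838, -0.02578981]), 'gripper_force': 8.999284574529156, 'width': 55.983806669058715}
```

View pics/p3.png

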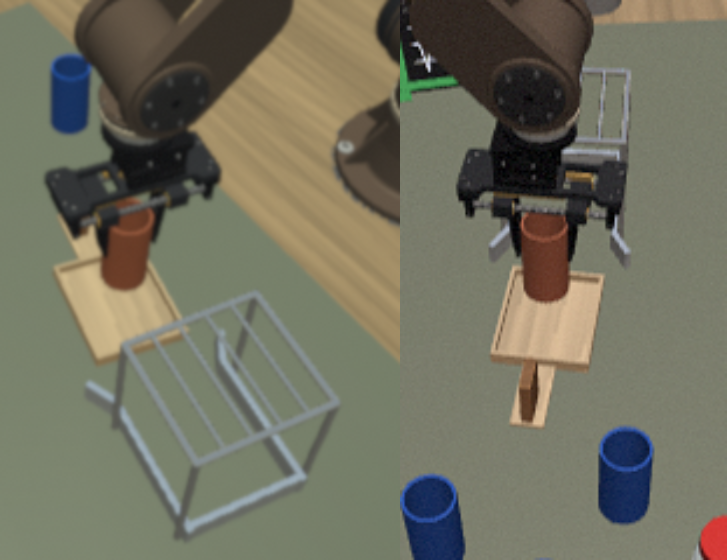

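The beaker hangs upright above the pan, which is at crop pixels (120,310) in the scene half and (548,315) in the side half. I lower it and then creep to contact.

Emit:
jog_arm(motion=[[[0,0,-0.07,0,0,0,0.5],[0,0,-0.09,0,0,0,0.5],[0,0,-0.07,0,0,0,0.5],[0,0,-0.035,0,0,0,0.5],[0,0,-0.015,0,0,0,0.5]]])

```text
clock: 7.27
tool_pos: [506.0, -30.3, 68.4]
ee_rot: [-2.43, -1.99, 0.0]
contact_force: [-1.0, 0.6, -0.7]
width: 55.8
gripper_force: 9.0
```

Emit:
jog_arm(motion=[[[0,0,0,0,0,0,0.5],[0,0,-0.005,0,0,0,0.5],[0,0,0,0,0,0,0.5]]])

```text
clock: 7.52
tool_pos: [506.4, -30.2, 68.3]
ee_rot: [2.43, 1.99, 0.001]
contact_force: [0.2, 0.3, -0.6]
width: 56.0
gripper_force: 9.0
```

Emit:
jog_arm(motion=[[[0,0,-0.01,0,0,0,0.5],[0,0,0,0,0,0,0.5],[0,0,0,0,0,0,0.5]]])

```text
clock: 7.77
tool_pos: [506.1, -30.1, 65.8]
ee_rot: [2.43, 1.991, 0.0]
contact_force: [0.2, -1.1, -0.8]
width: 55.8
gripper_force: 9.0
```

Emit:
jog_arm(motion=[[[0,0,-0.01,0,0,0,0.5],[0,0,0,0,0,0,0.5],[0,0,0,0,0,0,0.5]]])

```text
clock: 8.02
tool_pos: [505.9, -30.1, 63.6]
ee_rot: [-2.43, -1.991, 0.0]
contact_force: [-0.3, 0.5, -1.4]
width: 56.0
gripper_force: 9.0
```

Emit:
jog_arm(motion=[[[0,0,-0.007,0,0,0,0.5],[0,0,0,0,0,0,0.5],[0,0,0,0,0,0,0.5]]])

```text
clock: 8.27
tool_pos: [506.1, -30.1, 62.6]
ee_rot: [2.43, 1.991, 0.001]
contact_force: [-0.6, -0.0, 4.4]
width: 55.5
gripper_force: 9.0
```

Contact with the floor (+4.4 N). I release.

Emit:
jog_arm(motion=[[[0,0,0,0,0,0,0.62],[0,0,0,0,0,0,0.7],[0,0,0,0,0,0,0.8],[0,0,0,0,0,0,1],[0,0,0,0,0,0,1]]])

```text
clock: 8.68
tool_pos: [505.9, -30.1, 62.2]
ee_rot: [-2.43, -1.991, 0.0]
contact_force: [-0.0, -0.6, -0.1]
width: 80.2
gripper_force: 0.0
```

Emit:
jog_arm(motion=[[[0,0,0,0,0,0,1],[0,0,0,0,0,0,1],[0,0,0,0,0,0,1],[0,0,0,0,0,0,1],[0,0,0,0,0,0,1]]])

```text
clock: 9.1
tool_pos: [506.0, -30.1, 62.3]
ee_rot: [2.43, 1.991, 0.0]
contact_force: [-0.0, -0.3, -0.0]
width: 95.0
gripper_force: 0.0
```

Emit:
jog_arm(motion=[[[0,0,0.04,0,0,0,1],[0,0,0.1,0,0,0,1],[0,0,0.14,0,0,0,1],[0,0,0.14,0,0,0,1],[0,0,0.08,0,0,0,1]]])

```text
clock: 9.52
tool_pos: [506.5, -30.1, 165.4]
ee_rot: [2.429, 1.989, 0.003]
contact_force: [-0.4, -0.8, 0.3]
width: 95.5
gripper_force: 0.0
```

Emit:
jog_arm(motion=[[[-0.027,-0.12,0,0,0,-0.03,1],[-0.027,-0.12,0,0,0,0,1],[-0.027,-0.12,0,0,0,0,1],[0,0,0,0,0,0,1]]])

```text
clock: 9.85
tool_pos: [489.3, -104.8, 163.0]
ee_rot: [2.447, 1.969, 0.0]
contact_force: [0.3, -0.1, 0.2]
width: 95.4
gripper_force: 0.0
```

```bash
python3 - <<'E'
from h import *
c=ctrl.camera_info("wrist");w=ctrl.capture("wrist");d=ctrl.capture("side")
o=[cv2.resize(w,(480,300)),cv2.resize(d[110:300,250:360],(300,518))]
cv2.imwrite("pics/w4full.png",w[:,:,::-1]);print(c["extrinsics"].tolist(),c["fx"],c["cx"],c["cy"])
o[0]=cv2.copyMakeBorder(o[0],0,218,0,0,0);cv2.imwrite("pics/p4.png",cv2.hconcat(o)[:,:,::-1])
s=ctrl.state();print(s["tool_pos"],s["ee_rot"])
for X in([506,-30,111],[479,-167,72]): print(proj(c,X)*.75,(proj(C["side"],X)-[250,110])*2.727+[480,0])
E
```

```text
[[0.9765163697939955, -0.20863139272675763, -0.05374682775057247, 503.3471178612701], [-0.215429290407069, -0.9427435667399815, -0.25460712520486306, -33.77327708209363], [0.00244956303511243, 0.260206666592675, -0.9655498383313341, 333.1801589370662], [0.0, 0.0, 0.0, 1.0]] 307.0914813210784 315.3062231255997 201.26788973124636
[ 489.63949759 -102.59975985  162.77599876] [2.44744148e+00 1.96909446e+00 4.96271091e-04]
[237.81078023  84.12520168] [622.86587529 166.68323829]
[239.91411555 201.20980252] [603.24629987 297.34484319]
```

View pics/p4.png

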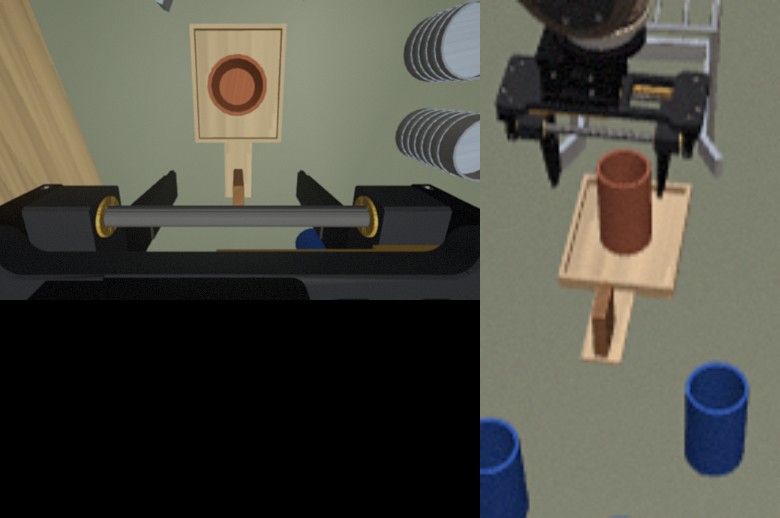

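The beaker stands upright at the centre of the pan (wrist crop (237,85), predicted (238,84)). The grip is at x≈238 in the wrist crop, in line with the tool. Next I go over the grip and pinch it.

Emit:
jog_arm(motion=[[[-0.026,-0.16,0,0,0,0.02,1],[-0.026,-0.16,0,0,0,0,1],[0,0,-0.15,0,0,0,1],[0,0,-0.15,0,0,0,1],[0,0,0,0,0,0,1]]])

```text
clock: 10.37
tool_pos: [477.6, -164.9, 98.7]
ee_rot: [-2.431, -1.98, 0.004]
contact_force: [-1.4, 0.5, 0.1]
width: 95.5
gripper_force: 0.0
```

Emit:
jog_arm(motion=[[[0,0,-0.15,0,0,0,1],[0,0,-0.13,0,0,0,1],[0,0,-0.08,0,0,0,1],[0,0,0,0,0,0,0.5],[0,0,0,0,0,0,0]]], squeeze=25)

```text
clock: 10.78
tool_pos: [479.8, -165.5, 31.0]
ee_rot: [-2.434, -1.985, 0.0]
contact_force: [-0.8, -0.6, 0.5]
width: 87.3
gripper_force: 0.0
```

Emit:
jog_arm(motion=[[[0,0,0,0,0,0,0],[0,0,0,0,0,0,0],[0,0,0,0,0,0,0],[0,0,0,0,0,0,0],[0,0,0,0,0,0,0]]])

```text
clock: 11.2
tool_pos: [479.6, -166.2, 30.8]
ee_rot: [2.435, 1.984, 0.001]
contact_force: [-0.0, 0.5, 0.4]
width: 53.7
gripper_force: 0.0
```

Emit:
jog_arm(motion=[[[0,0,0,0,0,0,0],[0,0,0,0,0,0,0],[0,0,0,0,0,0,0],[0,0,0,0,0,0,0],[0,0,0,0,0,0,0]]])

```text
clock: 11.62
tool_pos: [479.3, -166.1, 30.2]
ee_rot: [-2.436, -1.984, 0.0]
contact_force: [-0.0, 0.3, 0.2]
width: 21.0
gripper_force: 0.0
```

Emit:
jog_arm(motion=[[[0,0,0,0,0,0,0],[0,0,0,0,0,0,0],[0,0,0,0,0,0,0],[0,0,0,0,0,0,0],[0,0,0,0,0,0,0]]])

```text
clock: 12.03
tool_pos: [479.3, -166.0, 30.2]
ee_rot: [-2.436, -1.984, -0.0]
contact_force: [-1.1, -0.4, -1.4]
width: 13.9
gripper_force: 25.0
```

Pinched at a width of 13.9 mm. I bring the tray gently in front of the mouth and turn it to the rack's yaw.

Emit:
jog_arm(motion=[[[0.007,0.01,0,0,0,0.008,0],[0.012,0.018,0,0,0,0.016,0],[0.013,0.02,0,0,0,0.016,0],[0.013,0.02,0,0,0,0.016,0],[0.013,0.02,0,0,0,0.016,0]]])

```text
clock: 12.45
tool_pos: [491.3, -147.9, 30.2]
ee_rot: [2.397, 2.031, -0.0]
contact_force: [-0.6, -1.7, -2.2]
width: 13.8
gripper_force: 25.0
```

Emit:
jog_arm(motion=[[[0.013,0.02,0,0,0,0.016,0],[0.013,0.02,0,0,0,0.016,0],[0.013,0.02,0,0,0,0.016,0],[0.013,0.018,0,0,0,0.016,0],[0.013,0.017,0,0,0,0.016,0]]])

```text
clock: 12.87
tool_pos: [504.2, -129.0, 30.2]
ee_rot: [2.354, 2.081, -0.0]
contact_force: [-1.3, -1.6, -1.6]
width: 13.6
gripper_force: 25.0
```

```bash
python3 - <<'E'
from h import *
s=ctrl.state();print(s["tool_pos"],s["ee_rot"],s["contact_force"])
o=[]
for n,(x,y,w,h,k) in(("wrist",(130,0,330,230,1.2)),("side",(265,80,95,170,3.5))):
    im=ctrl.capture(n);cv2.imwrite(f"pics/{n}5.png",im[:,:,::-1])
    im=cv2.resize(im[y:y+h,x:x+w],None,fx=k,fy=k,interpolation=cv2.INTER_CUBIC);o.append(cv2.copyMakeBorder(im,0,596-len(im),0,0,0))
print([i.shape for i in o],ctrl.camera_info("wrist")["extrinsics"].tolist())
# overlay predicted outlines
cv2.imwrite("pics/p5.png",cv2.hconcat(o)[:,:,::-1])
E
```

```text
[ 504.21664563 -129.0267247    30.22870998] [ 2.35362231e+00  2.08084891e+00 -1.60814135e-06] [-1.25403653 -1.58265101 -1.6366677 ]
[(596, 396, 3), (596, 332, 3)] [[0.9922939215015192, -0.12003090677143213, -0.0307466221032929, 511.80351609244525], [-0.12389759653838579, -0.9582478947495193, -0.25770207174200943, -56.80574529276284], [0.0014693274469305911, 0.25952563192821665, -0.9657351021108799, 200.40972124466165], [0.0, 0.0, 0.0, 1.0]]
```

View pics/p5.png

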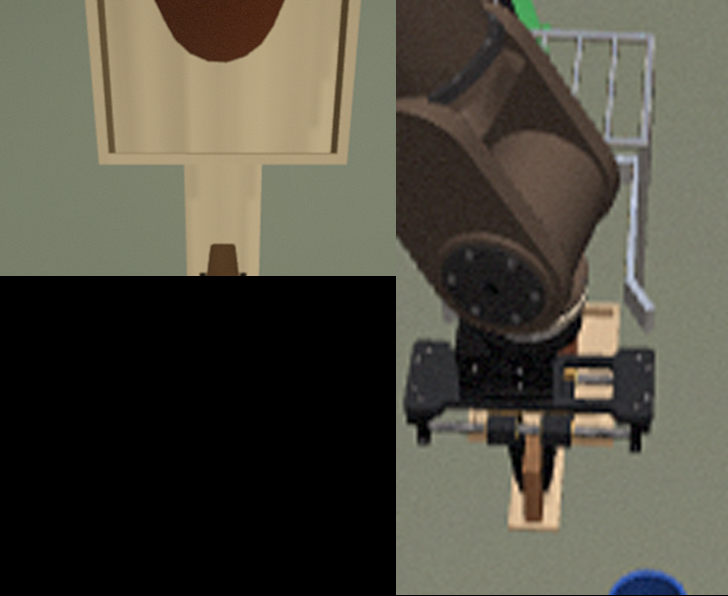

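The wrist view shows the tray square to the tool with the beaker on it. In the side view the tray's right front corner at (620,305) is just inside the right lip at (645,310). I insert step by step, watching the forces.

Emit:
jog_arm(motion=[[[0.003,0.02,0,0,0,0,0],[0.005,0.04,0,0,0,0,0],[0.005,0.04,0,0,0,0,0],[0.005,0.04,0,0,0,0,0],[0.005,0.04,0,0,0,0,0]]])

```text
clock: 13.38
tool_pos: [508.6, -92.5, 30.3]
ee_rot: [2.355, 2.08, 0.0]
contact_force: [0.5, -2.2, -1.9]
width: 13.8
gripper_force: 25.0
```

Emit:
jog_arm(motion=[[[0.005,0.04,0,0,0,0,0],[0.005,0.04,0,0,0,0,0],[0.005,0.04,0,0,0,0,0],[0.003,0.02,0,0,0,0,0]]])

```text
clock: 13.72
tool_pos: [512.2, -64.3, 30.3]
ee_rot: [-2.354, -2.08, -0.0]
contact_force: [-0.3, -1.5, -2.8]
width: 13.7
gripper_force: 25.0
```

```bash
python3 - <<'E'
from h import *
s=ctrl.state();print(s["tool_pos"],s["ee_rot"],s["contact_force"],s["ft_torque"])
im=ctrl.capture("scene");x,y,w,h=330,170,170,165
cv2.imwrite("pics/p6.png",cv2.resize(im[y:y+h,x:x+w,::-1],None,fx=3.6,fy=3.6,interpolation=cv2.INTER_CUBIC))
E
```

```text
[512.22639404 -64.25446673  30.25292875] [-2.35396798e+00 -2.08039229e+00 -3.81081248e-05] [-0.32869995 -1.52432946 -2.78058982] [-0.40006557  0.05009529 -0.01864771]
```

View pics/p6.png

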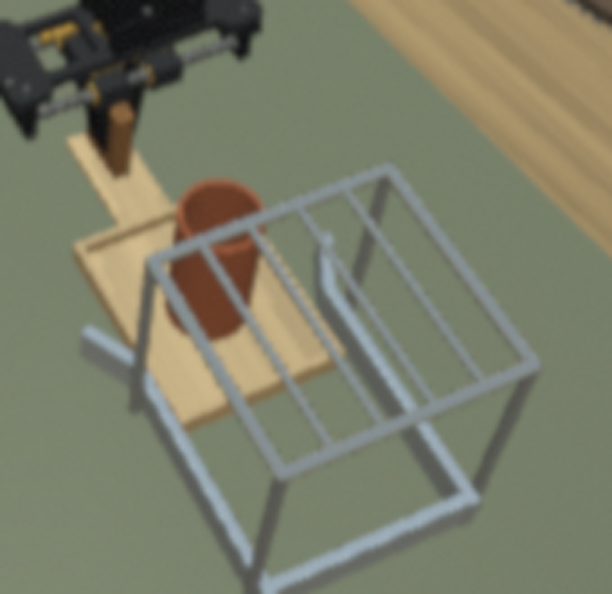

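The tray's front is between the guides with no lateral force, and the beaker stands at (215,260) in the crop. I continue.

Emit:
jog_arm(motion=[[[0.003,0.02,0,0,0,0,0],[0.005,0.04,0,0,0,0,0],[0.005,0.04,0,0,0,0,0],[0.005,0.04,0,0,0,0,0],[0.005,0.04,0,0,0,0,0]]])

```text
clock: 14.18
tool_pos: [516.9, -28.6, 30.3]
ee_rot: [2.355, 2.079, 0.0]
contact_force: [-0.0, -1.5, -2.2]
width: 13.8
gripper_force: 25.0
```

Emit:
jog_arm(motion=[[[0.005,0.04,0,0,0,0,0],[0.005,0.04,0,0,0,0,0],[0.005,0.04,0,0,0,0,0],[0.005,0.04,0,0,0,0,0],[0.005,0.04,0,0,0,0,0]]])

```text
clock: 14.6
tool_pos: [521.8, 11.4, 30.2]
ee_rot: [2.355, 2.08, -0.0]
contact_force: [-0.9, -0.2, -2.6]
width: 13.8
gripper_force: 25.0
```

Emit:
jog_arm(motion=[[[0.005,0.04,0,0,0,0,0],[0.005,0.04,0,0,0,0,0],[0.003,0.02,0,0,0,0,0],[0.001,0.01,0,0,0,0,0],[0,0,0,0,0,0,0]]])

```text
clock: 15.02
tool_pos: [524.6, 33.0, 30.2]
ee_rot: [-2.354, -2.08, -0.0]
contact_force: [0.6, 0.8, -2.7]
width: 14.2
gripper_force: 25.0
```

About 16 mm should remain, so I creep until the force at the back stop rises.

Emit:
jog_arm(motion=[[[0.001,0.01,0,0,0,0,0],[0.002,0.015,0,0,0,0,0],[0.002,0.015,0,0,0,0,0],[0.001,0.01,0,0,0,0,0],[0,0,0,0,0,0,0]]])

```text
clock: 15.43
tool_pos: [525.8, 42.9, 30.3]
ee_rot: [2.355, 2.08, 0.0]
contact_force: [-0.5, 1.4, -3.4]
width: 13.9
gripper_force: 25.0
```

Emit:
jog_arm(motion=[[[0.001,0.008,0,0,0,0,0],[0.001,0.008,0,0,0,0,0],[0,0,0,0,0,0,0]]])

```text
clock: 15.68
tool_pos: [526.2, 46.0, 30.3]
ee_rot: [2.355, 2.08, 0.0]
contact_force: [0.6, 1.1, -3.0]
width: 13.8
gripper_force: 25.0
```

Emit:
jog_arm(motion=[[[0.001,0.008,0,0,0,0,0],[0.001,0.008,0,0,0,0,0],[0,0,0,0,0,0,0]]])

```text
clock: 15.93
tool_pos: [526.6, 49.2, 30.3]
ee_rot: [2.355, 2.08, 0.0]
contact_force: [0.7, 0.8, -3.8]
width: 14.2
gripper_force: 25.0
```

Emit:
jog_arm(motion=[[[0.001,0.008,0,0,0,0,0],[0,0,0,0,0,0,0]]])

```text
clock: 16.1
tool_pos: [526.7, 50.6, 30.3]
ee_rot: [-2.355, -2.08, 0.0]
contact_force: [-0.1, -2.3, -2.3]
width: 13.6
gripper_force: 25.0
```

Emit:
jog_arm(motion=[[[0.001,0.008,0,0,0,0,0],[0,0,0,0,0,0,0]]])

```text
clock: 16.27
tool_pos: [526.2, 51.1, 30.3]
ee_rot: [-2.355, -2.079, 0.003]
contact_force: [-4.7, -15.0, 2.3]
width: 13.7
gripper_force: 25.0
```

Emit:
jog_arm(motion=[[[0.001,0.008,0,0,0,0,0],[0,0,0,0,0,0,0]]])

```text
clock: 16.43
tool_pos: [526.2, 52.3, 30.3]
ee_rot: [-2.355, -2.079, 0.004]
contact_force: [-6.4, -18.7, 2.6]
width: 14.2
gripper_force: 25.0
```

The back-stop force is −15 to −19 N at y≈51, where home was predicted at 49. I relax, release and go straight up, then check.

Emit:
jog_arm(motion=[[[0,-0.005,0,0,0,0,0],[0,0,0,0,0,0,0.3],[0,0,0,0,0,0,0.5],[0,0,0,0,0,0,0.6],[0,0,0,0,0,0,0.6]]])

```text
clock: 16.85
tool_pos: [527.3, 53.0, 30.3]
ee_rot: [2.354, 2.08, 0.001]
contact_force: [1.2, -0.5, -0.3]
width: 35.3
gripper_force: 0.0
```

Emit:
jog_arm(motion=[[[0,0,0,0,0,0,0.6],[0,0,0,0,0,0,0.6],[0,0,0.06,0,0,0,0.6],[0,0,0.12,0,0,0,0.6],[0,0,0.15,0,0,0,0.6]]])

```text
clock: 17.27
tool_pos: [526.3, 52.8, 95.7]
ee_rot: [-2.353, -2.078, 0.004]
contact_force: [0.6, 0.1, 0.5]
width: 56.6
gripper_force: 0.0
```

Emit:
jog_arm(motion=[[[0,-0.05,0.15,0,0,0,0.6],[0,-0.1,0.1,0,0,0,0.6],[0,-0.15,0,0,0,0,0.6],[0,-0.15,0,0,0,0,0.6],[0,0,0,0,0,0,0.6]]])

```text
clock: 17.68
tool_pos: [527.5, -40.8, 146.8]
ee_rot: [2.356, 2.076, 0.001]
contact_force: [0.0, 0.1, -0.6]
width: 57.3
gripper_force: 0.0
```

```bash
python3 - <<'E'
from h import *
o=[]
for n,(x,y,w,h) in(("scene",(330,170,170,170)),("side",(260,80,100,150))):
    im=ctrl.capture(n)[y:y+h,x:x+w,::-1];o.append(cv2.resize(im,None,fx=510/h,fy=510/h,interpolation=cv2.INTER_CUBIC)[:510,:400 if n=="side" else 900])
o[1]=o[1][:,:290] if o[0].shape[1]+o[1].shape[1]>800 else o[1]
print(ctrl.state()["tool_pos"],ctrl.state()["width"]);cv2.imwrite("pics/p7.png",cv2.hconcat(o))
E
```

```text
[527.07099525 -37.97000505 146.27479144] 57.31295188019392
```

View pics/p7.png

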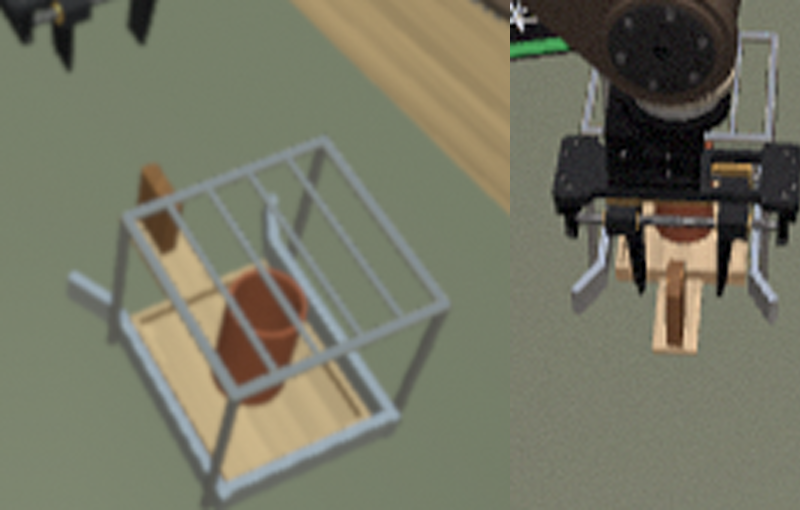

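The tray's front rim meets the back stop all along (220,490)–(395,415). The beaker is upright at (260,335), the arm is clear, and nothing is touched. I hand it in.

```bash
python3 -c "
from plant import ctrl
print(ctrl.job_done())"
```

```text
the job is handed in; nothing more can be done
None
```

The beaker stands upright on the tray, the tray is in the rack against the back stop with the arm clear, and the job was handed in at about 18 s; no verdict came back.

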